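# Unload the lens polishing stand

## Task

Unload the polishing stand: its keeper is held down by a thumb nut with a left-hand thread, so slacken the nut the right way until it is fully up, then lift every lens holder off the rail and stand it upright on the floor of the rosewood tray, inside the rim. When the rail is empty, screw the nut back down tight, and leave the other things on the table undisturbed.

Things in the scene. Friction and masses are not known exactly. Their poses are not given: they have to be found in the camera images.
- stand: brass and iron crank-driven lens polishing stand, fixed; base plate 155 x 360 x 14 mm. Origin on the table under the middle of its rail. x: horizontal, square to the rail, towards the spindle (75 mm along +x), which carries the keeper yoke and the nut; y along the rail; z up. Holders come off the rail towards -x.
- rail_top (a point): middle of the top of the stand's carrier rail, 116 mm above the table; axes as the stand's. Flat steel bar 12 mm wide (x), 10 mm deep, 336 mm long (y) between two end posts, whose tops are 129 mm above the table.
- yoke (a joint): height of the brass keeper yoke above its clamped position, m, 0 to 0.0234. Its bar, 300 mm along the rail, 10 wide, 8 high, is centred 32 mm behind the rail (+x). Clamped, its underside is 124.5 mm above the table, 2.5 mm above the tails of the hanging holders, so they cannot be lifted off. Moved only by the nut, 6.5 mm per rad.
- nut (a joint): turn of the steel thumb nut on top of the yoke, rad: 0 = screwed down tight (stop), growing CLOCKWISE seen from above = loosening (left-hand thread), 3.6 = fully up (stop). Starts at 0 to 0.15. Stays where it is left; about 0.13 N m turns it. Needs several grasps.
- nut_grip (a point): point on the nut's upright axis where its thumb bar is gripped; turns and rises with the nut (6.5 mm per rad); 162.5 mm above the table when tight. The upright bar is 46 mm long along this frame's x, 12 mm thick along its y, 32 mm high: top 10 mm above this point, foot 22 mm below it, on a round hub 28 mm across.
- tray: loose shallow rosewood tray, 240 mm (x) by 210 mm (y), 0.9 kg, floor 6 mm thick, rim 6 mm wide and 14 mm high in all. Origin at the centre of its underside, z up.
- holder0_grip (a point): grip point of a lens holder (2 to 4 alike; absent: None), 0.2 kg: brass block 44 (x) x 46 (y) x 34 mm high, frosted lens in its -x face, above it a steel strap and an upright boxwood tab 10 thick (x), 16 wide (y), 38 high. Point: in the tab, 96 mm above the block's flat underside, 14 mm under the tab's top. Hangs with its axes along the stand's, this point 146 mm above the table.
- holder0_hook (a point): underside of that holder's hook, where it rests on the rail: 66 mm above the block's underside, on its centre line. The strap, 16 mm wide, passes down in front (-x) to the block; its rear leg reaches 9 mm below this point (lift 10 to 20 mm, then draw towards -x); its 6 mm thick tail sticks out level to 38 mm along +x, under the keeper bar.
- holder1_grip (a point): grip point of a lens holder (2 to 4 alike; absent: None), 0.2 kg: brass block 44 (x) x 46 (y) x 34 mm high, frosted lens in its -x face, above it a steel strap and an upright boxwood tab 10 thick (x), 16 wide (y), 38 high. Point: in the tab, 96 mm above the block's flat underside, 14 mm under the tab's top. Hangs with its axes along the stand's, this point 146 mm above the table.
- holder1_hook (a point): underside of that holder's hook, where it rests on the rail: 66 mm above the block's underside, on its centre line. The strap, 16 mm wide, passes down in front (-x) to the block; its rear leg reaches 9 mm below this point (lift 10 to 20 mm, then draw towards -x); its 6 mm thick tail sticks out level to 38 mm along +x, under the keeper bar.
- holder2_grip (a point): grip point of a lens holder (2 to 4 alike; absent: None), 0.2 kg: brass block 44 (x) x 46 (y) x 34 mm high, frosted lens in its -x face, above it a steel strap and an upright boxwood tab 10 thick (x), 16 wide (y), 38 high. Point: in the tab, 96 mm above the block's flat underside, 14 mm under the tab's top. Hangs with its axes along the stand's, this point 146 mm above the table.
- holder2_hook (a point): underside of that holder's hook, where it rests on the rail: 66 mm above the block's underside, on its centre line. The strap, 16 mm wide, passes down in front (-x) to the block; its rear leg reaches 9 mm below this point (lift 10 to 20 mm, then draw towards -x); its 6 mm thick tail sticks out level to 38 mm along +x, under the keeper bar.
- holder3_grip (a point): grip point of a lens holder (2 to 4 alike; absent: None), 0.2 kg: brass block 44 (x) x 46 (y) x 34 mm high, frosted lens in its -x face, above it a steel strap and an upright boxwood tab 10 thick (x), 16 wide (y), 38 high. Point: in the tab, 96 mm above the block's flat underside, 14 mm under the tab's top. Hangs with its axes along the stand's, this point 146 mm above the table.
- holder3_hook (a point): underside of that holder's hook, where it rests on the rail: 66 mm above the block's underside, on its centre line. The strap, 16 mm wide, passes down in front (-x) to the block; its rear leg reaches 9 mm below this point (lift 10 to 20 mm, then draw towards -x); its 6 mm thick tail sticks out level to 38 mm along +x, under the keeper bar.
- dish: bystander, loose: chipped white porcelain dish, 90 mm across, 28 mm high; origin at its underside
- burnisher: bystander, loose: steel burnisher with a boxwood grip, 165 mm long, 22 mm thick; origin at its underside
- eyepiece_board: bystander, loose: rosewood eyepiece board 90 x 170 x 12 mm with two 45 mm holes; origin at its underside
- rouge_jar: bystander, loose: amber glass jar with a brass cap, 56 mm across, 70 mm high; origin at its underside
- cork_block: bystander, loose: cork block 45 x 60 x 30 mm; origin at its underside
- lens0: bystander, loose: loose frosted lens, 42 mm across, 9 mm thick; origin at its underside
- lens1: bystander, loose: loose frosted lens, 42 mm across, 9 mm thick; origin at its underside
There are look-alikes about, which are no part of the job. What is shaped like the part that bears holder0_grip but pink is not meant.

How it is judged:
By the outcome, as a careful person would: the job done as asked, in the order asked, and still so for the second after the job is handed in, with the robot touching nothing.
Of holder0, holder1, holder2, holder3 only 2 to 4 are there at a start; the rules pass over those that are not, and their reading is None.
At some moment in a run one of tray may be knocked a few centimetres aside while the robot is not near it.
It also fails if it takes over 210 s, if anything falls off the work surface, if the arm or the gripper's body presses on something with over 40 N, if the wrist force passes 120 N, or if a joint passes its speed limit or range.

## Robot

A 7-joint arm with a two-finger parallel gripper is mounted at the origin on the work surface. World frame = base frame: x ahead of the robot, y to its left, z up, the work surface at z = 0. Lengths are in mm, angles in degrees, forces in N, time in s.
With the tool pointing down it reaches from about 400 to 900 mm from the base axis. Payload 5.5 kg.
Tool frame: the origin (TCP) lies midway between the tips of the shut fingers; the grasp point (between the pads) lies 19 mm behind it (ctrl.tcp_to_grasp is the distance from the TCP to the grasp point, in mm); z points along the fingers, y is the line along which they close (so a half turn about z gives the same grasp; the last joint's range is limited). The gripper opens to 92 mm and grips with 3 to 60 N. Pads are 19 mm wide; open, the fingers measure 130 mm over their backs; the gripper's body (75 mm by 190 mm) begins 47 mm behind the grasp point.
Start: joints at [91.054, 28.699, -24.465, 88.831, 12.651, 65.22, -12.049], TCP at [157.569, -630.612, 226.729] pointing down, gripper open.
Joint ranges: [-164.97, 164.97], [-17.58, 116.51], [-87.97, 89.64], [11.32, 138.91], [-80.73, 260.73], [10.89, 115.49], [-147.41, 147.41]. Speed limits (degrees/s): [147.25, 147.25, 180, 180, 180, 180, 180].

## Interface

Orientations are given as a 3x3 rotation matrix whose columns are the frame's x, y, z axes.
In Python, from plant import ctrl gives the robot as it stands.
- The arm moves only by the shell command python3 -m pendant 'ROWS' [OPENING] [FORCE]. ROWS is JSON, a list of rows, each an object with "slide": the shift along the world's x, y, z in cm, a list of three; "angular": the turn, a rotation vector about the world's x, y, z in degrees, a list of three. A call has 1 to 8 rows; each row shifts and turns the commanded pose from where the row before left it; what a row does not reach is not made up. A row lasts 1/8 s, in which the tool goes at most 62.5 mm and 10.7 degrees, less where a joint would pass 70% of its speed; a pose out of reach is approached as far as the arm can. A call with a gripper value outside its range is refused whole. OPENING is the opening, from 0 (shut) to 1 (fully open), set as the call begins (- or left out, the last holds). The fingers move at their own pace and stop on an object; FORCE is the grip in N (left out, the last holds). Time passes only in rows, so rows that do not move let the fingers close. It gives the time, the measured TCP pose, the force, the opening and the grip force at its end, in the units of the state.
- ctrl.state(): the state, without advancing time (a new reading comes with each control period).
- ctrl.grab_frame(name): name is "scene" or "top" or "wrist"; returns a dict with "pixels" (400x640x3 uint8, blue, green, red), "range_z" (400x640 float32, mm along the optical axis (not along the pixel's ray), 0 where there is no reading), "mtx" (3x3 intrinsics, pixels), "extrinsics" (4x4, takes a point from world to camera coordinates); the wrist camera has in their place "mount" (4x4, takes a point from camera to tool coordinates, whose origin is the TCP and whose axes are the flange's). Camera axes: x right, y down, z forward; pixel columns grow to the right and rows downward; lengths in mm; the calibration is good to about 2 mm. A picture is of the moment at which its call begins: read the wrist's pose just before it.
- ctrl.close_job(): hands the job in; it is judged then, once.
The state is a dict: "t": time; "qpos": joint angles; "dq": joint speeds; "tau": joint torques, N m; "position": TCP position; "tcp_rot": TCP orientation; "force": force on the tool from outside, world axes, zero at the start; "torque": the same for the moment, N m; "grip_width": finger opening in mm; "finger_force": force on a finger pad.
Only numpy, scipy, OpenCV 4.12 (cv2) and the standard library are available. Lean on these libraries where they do the work, as an engineer would, in place of code of your own. Each camera call takes 0.05 s, during which the arm holds its last target. There are 200 camera calls.

## Working session

There is one attempt and no reset: what is moved stays moved. The work goes in short steps, Python scripts to look and compute and a shell command to move; the robot and the scene stay as the last step left them, time stands still between calls to the robot, and variables do not carry over. Pictures are saved under pics/ and viewed, at most 14 in all, crops included, and the job is handed in when it is done.

```bash
ls; mkdir -p pics
cat > h.py <<'E'
import numpy as np, cv2, pickle
from plant import ctrl
def snap(name,fn):
    s=ctrl.state(); f=ctrl.grab_frame(name)
    if 'extrinsics' in f: E=np.linalg.inv(f['extrinsics'])
    else:
        T=np.eye(4);T[:3,:3]=s['tcp_rot'];T[:3,3]=s['position'];E=T@f['mount']
    f['c2w']=E; cv2.imwrite(f'pics/{fn}.png',f['pixels']); pickle.dump(f,open(f'pics/{fn}.pkl','wb')); return f
def load(fn): return pickle.load(open(f'pics/{fn}.pkl','rb'))
def cloud(f):
    z=f['range_z'].astype(float);v,u=np.mgrid[:z.shape[0],:z.shape[1]];K=f['mtx']
    P=np.stack([(u-K[0,2])*z/K[0,0],(v-K[1,2])*z/K[1,1],z],-1)
    W=P@f['c2w'][:3,:3].T+f['c2w'][:3,3]; W[z<=0]=np.nan; return W
def proj(f,p):
    c=np.linalg.inv(f['c2w'])@np.append(p,1); q=f['mtx']@c[:3]; return q[:2]/q[2]
E
python3 - <<'E'
from h import *
for n in('scene','top'):
    f=snap(n,n+'0')
    print(n,f['c2w'].round(2).tolist())
s=ctrl.state();print(s['position'],s['tcp_rot'],s['t'],ctrl.tcp_to_grasp)
E
```

```text
pics
scene [[-0.29, 0.68, -0.67, 1497.36], [0.96, 0.19, -0.21, 255.43], [-0.01, -0.7, -0.71, 1090.78], [0.0, 0.0, 0.0, 1.0]]
top [[0.02, -0.99, 0.1, 423.14], [-1.0, -0.01, 0.02, -22.8], [-0.01, -0.1, -0.99, 1727.17], [0.0, 0.0, 0.0, 1.0]]
[ 157.37810335 -630.01623301  225.76152793] [[ 9.70157434e-01  2.42475641e-01 -3.42572919e-04]
 [ 2.42475867e-01 -9.70155889e-01  1.73352232e-03]
 [ 8.79878008e-05 -1.76485523e-03 -9.99998439e-01]] 0.1 18.8
```

View pics/scene0.png

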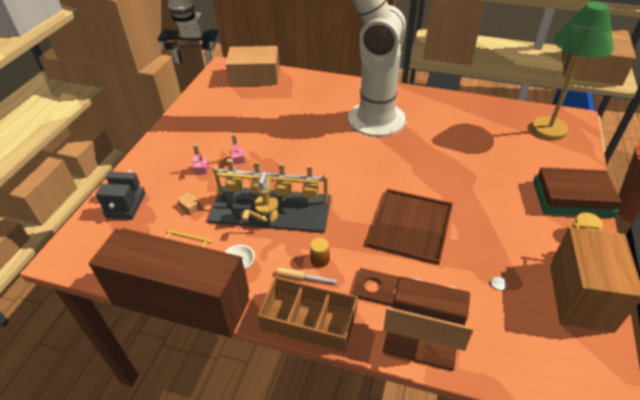

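View pics/top0.png

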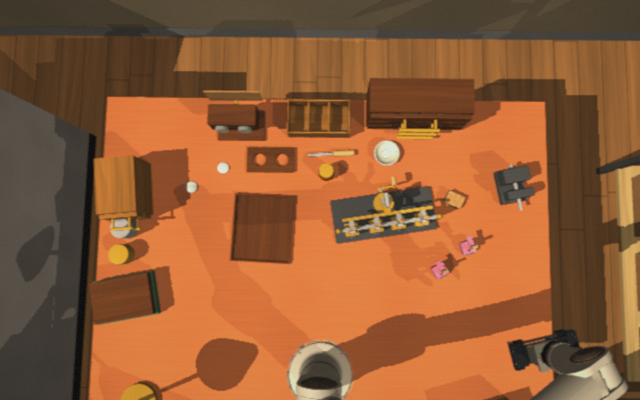

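Top view: stand at about (385,212), tray at (264,228), pink look-alikes at (440,268) and (470,246). The brass holders hang on the rail. I'll enlarge the stand and fit the geometry.

Run:
```python
from h import *
a=load('scene0');b=load('top0')
c1=cv2.resize(a['pixels'][140:240,180:350],None,fx=4.5,fy=4,interpolation=2)[:, :765]
A=cv2.resize(a['pixels'][145:235,190:345],(640,300),interpolation=2)
B=cv2.resize(b['pixels'][175:255,320:480],(600,300),interpolation=2)
B=cv2.copyMakeBorder(B,0,0,0,40,0)
cv2.imwrite('pics/c1.png',np.vstack([A,B]))
W=cloud(b); 
# tray
m=np.zeros(W.shape[:2],bool);m[185:270,225:305]=1
z=W[...,2]; hsv=cv2.cvtColor(b['pixels'],cv2.COLOR_BGR2HSV)
print('tray px',b['pixels'][228,264],W[228,264],'table',W[280,264], W[150,420])
g=m&(b['pixels'][...,2]<125)
r=cv2.minAreaRect(W[g][:,:2].astype(np.float32));print('tray',r,cv2.boxPoints(r).round(0).tolist())
# stand plate
m[:]=0;m[180:250,325:445]=1
g=m&(z>8)&(z<20)
r=cv2.minAreaRect(W[g][:,:2].astype(np.float32));print('plate',r,cv2.boxPoints(r).round(0).tolist())
for lo,hi in((105,125),(125,135),(135,155),(155,170),(170,200)):
    g=m&(z>lo)&(z<hi); print(lo,hi,g.sum()); 
    if hi>150 and g.sum()<150: print(W[g].round(0).tolist())
```

```text
tray px [ 37  69 125] [4.98647586e+02 2.09569442e+02 2.57547399e-01] table [315.83553589 204.16117139   2.33516086] [ 787.76962423 -344.95301166    0.9737142 ]
tray ((511.8809814453125, 209.9868621826172), (178.0763702392578, 232.61817932128906), 76.35066223144531) [[378.0, 151.0], [604.0, 96.0], [646.0, 269.0], [420.0, 324.0]]
plate ((553.457763671875, -218.1144256591797), (244.90557861328125, 422.68450927734375), 0.8886697888374329) [[428.0, -9.0], [434.0, -431.0], [679.0, -428.0], [673.0, -5.0]]
105 125 456
125 135 342
135 155 127
[[608.0, -199.0, 155.0], [607.0, -195.0, 136.0], [607.0, -198.0, 136.0], [602.0, -199.0, 152.0], [599.0, -200.0, 149.0], [596.0, -190.0, 143.0], [596.0, -200.0, 145.0], [597.0, -217.0, 143.0], [598.0, -224.0, 138.0], [594.0, -188.0, 138.0], [594.0, -191.0, 135.0], [593.0, -193.0, 149.0], [593.0, -197.0, 143.0], [594.0, -201.0, 141.0], [593.0, -216.0, 148.0], [590.0, -191.0, 138.0], [590.0, -194.0, 140.0], [591.0, -198.0, 137.0], [590.0, -201.0, 140.0], [590.0, -220.0, 142.0], [587.0, -194.0, 142.0], [587.0, -197.0, 143.0], [587.0, -200.0, 142.0], [587.0,
[... 4388 characters left out ...]
.0], [606.0, -203.0, 172.0], [606.0, -206.0, 178.0], [606.0, -210.0, 173.0], [600.0, -200.0, 174.0], [600.0, -207.0, 172.0], [600.0, -209.0, 175.0], [596.0, -200.0, 174.0], [597.0, -207.0, 171.0], [593.0, -203.0, 180.0], [593.0, -209.0, 179.0], [590.0, -200.0, 170.0], [590.0, -204.0, 171.0], [591.0, -210.0, 170.0], [587.0, -206.0, 175.0], [587.0, -210.0, 175.0], [584.0, -210.0, 171.0], [584.0, -213.0, 175.0], [581.0, -204.0, 170.0], [581.0, -207.0, 171.0], [581.0, -210.0, 173.0], [581.0, -213.0, 174.0], [577.0, -207.0, 172.0], [577.0, -210.0, 172.0], [577.0, -213.0, 175.0], [574.0, -213.0, 174.0], [571.0, -209.0, 177.0], [571.0, -213.0, 171.0], [568.0, -207.0, 172.0], [568.0, -210.0, 174.0]]
```

View pics/c1.png

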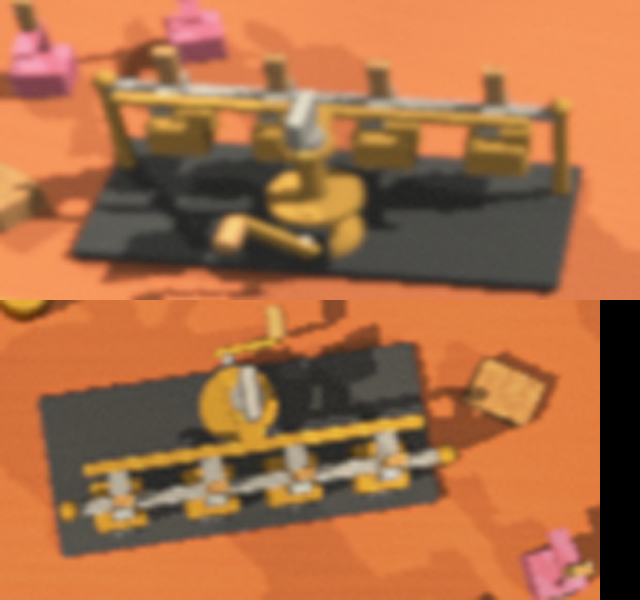

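The crop shows four brass holders on the rail, with tab tops near world (535,-334), (522,-255), (510,-180) and (496,-99). The nut is at about (589,-207). Both pink ones stand on the table and are excluded. Stand yaw is about 9.4°. I'll move over the stand for a closer look.

```bash
python3 -m pendant '[{"slide":[0,0,6]},{"slide":[0,0,6]},{"slide":[4,4,1]},{"slide":[4,4,1]},{"slide":[4,4,0]},{"slide":[4,4,0]},{"slide":[4,4,0]},{"slide":[4,4,0]}]' >/dev/null || echo bad
python3 -m pendant '[{"slide":[4,4,0]},{"slide":[4,4,0]},{"slide":[4,4,0]},{"slide":[4,4,0]},{"slide":[2.5,3,0],"angular":[0,0,-4.6]},{"slide":[0,0,0],"angular":[0,0,0]},{"slide":[0,0,0]},{"slide":[0,0,0]}]' 0.45 20
python3 - <<'E'
from h import *
f=snap('wrist','w1');s=ctrl.state();print(s['position'],s['tcp_rot'].round(3) if hasattr(s['tcp_rot'],'round') else s['tcp_rot'],s['qpos'],s['force']);print(f['mount'])
E
```

```text
bad
[ 157.37845391 -630.11606324  225.88335583] [[ 0.97   0.242 -0.   ]
 [ 0.242 -0.97   0.001]
 [ 0.    -0.002 -1.   ]] [ 91.05434092  28.74535646 -24.455417    88.87641612  12.65091108
  65.21831955 -12.04891431] [-0.7348729  -0.26871742  0.43312664]
[[ 7.53868083e-04 -9.64503773e-01 -2.64067990e-01  7.04888163e+01]
 [ 9.99999715e-01  7.20062348e-04  2.24809594e-04 -1.37773522e+00]
 [-2.66842853e-05 -2.64068084e-01  9.64504042e-01 -1.57821698e+02]
 [ 0.00000000e+00  0.00000000e+00  0.00000000e+00  1.00000000e+00]]validation failed for argument at $[0]...
validation failed for argument at $[0]...
```

View pics/w1.png

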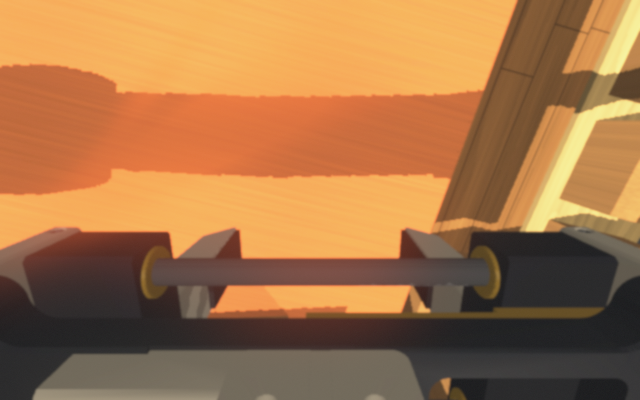

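The picture shows only table and fingers, because the rows were refused: both keys are needed in each row.

```bash
python3 -m pendant '[{"slide":[0,0,6],"angular":[0,0,0]},{"slide":[0,0,6],"angular":[0,0,0]},{"slide":[4,4,1],"angular":[0,0,0]},{"slide":[4,4,1],"angular":[0,0,0]},{"slide":[4,4,0],"angular":[0,0,0]},{"slide":[4,4,0],"angular":[0,0,0]},{"slide":[4,4,0],"angular":[0,0,0]},{"slide":[4,4,0],"angular":[0,0,0]}]' >/dev/null || echo bad
python3 -m pendant '[{"slide":[4,4,0],"angular":[0,0,0]},{"slide":[4,4,0],"angular":[0,0,0]},{"slide":[4,4,0],"angular":[0,0,0]},{"slide":[4,4,0],"angular":[0,0,0]},{"slide":[2.5,3,0],"angular":[0,0,-4.6]},{"slide":[0,0,0],"angular":[0,0,0]},{"slide":[0,0,0],"angular":[0,0,0]},{"slide":[0,0,0],"angular":[0,0,0]}]' 0.45 20
python3 - <<'E'
from h import *
f=snap('wrist','w2');s=ctrl.state();print(s['position'],s['tcp_rot'].round(3),s['qpos'].round(1),s['force'])
E
```

```text
t: 2.15
position: [581.7, -202.5, 366.5]
tcp_rot: [[0.987, 0.161, -0.001], [0.161, -0.987, -0.001], [-0.001, 0.001, -1.0]]
force: [-0.3, -1.0, -0.3]
grip_width: 41.4
finger_force: 0.0
[ 581.72172911 -202.42425678  366.63555302] [[ 0.987  0.161 -0.001]
 [ 0.161 -0.987 -0.001]
 [-0.001  0.001 -1.   ]] [ 45.8  22.1 -39.9  83.   14.2  80.  -75.3] [0.25713253 0.18567552 0.35180965]
```

View pics/w2.png

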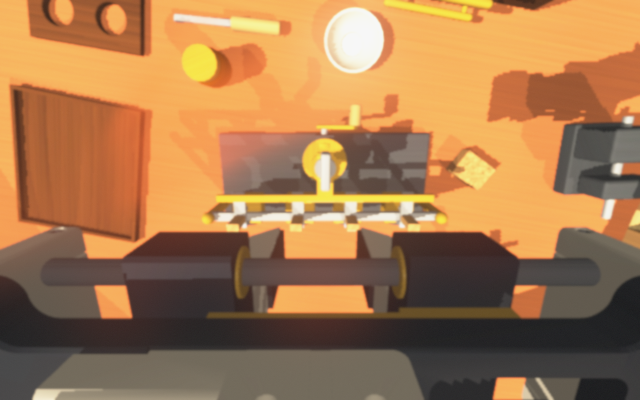

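The wrist view shows the nut bar at about (325,172), nearly in line with the tool's x, and the rail with four hooks at rows 205–220. The tray is on the left.

Run:
```python
from h import *
f=load('w2');W=cloud(f);z=W[...,2]
m=np.zeros(z.shape,bool);m[120:228,195:455]=1
g=m&(z>163)&(z<185)
print(g.sum(), z[g].mean()); P=W[g][:,:2]
P=P[np.linalg.norm(P-np.median(P,0),axis=1)<40]
r=cv2.minAreaRect(P.astype(np.float32));print('nut',r, P.mean(0)); 
v=np.linalg.svd(P-P.mean(0))[2][0];print('ang',np.degrees(np.arctan2(v[1],v[0])))
g=m&(z>122)&(z<140);P=W[g]
n,l,st,c=cv2.connectedComponentsWithStats(g.astype(np.uint8))
for i in range(1,n):
    if st[i,4]>100:
        Q=W[l==i];r=cv2.minAreaRect(Q[:,:2].astype(np.float32));print('bar',st[i],r,Q[:,2].mean())
g=m&(z>150)&(z<163)
n,l,st,c=cv2.connectedComponentsWithStats(g.astype(np.uint8))
for i in range(1,n):
    if st[i,4]>15: print('tab',st[i],W[l==i].mean(0))
# table
print(W[100,300])
# tray
m[:]=0;m[80:245,5:155]=1
g=m&(z>8)&(z<22); n,l,st,c=cv2.connectedComponentsWithStats(g.astype(np.uint8)); i=1+np.argmax(st[1:,4]); print(st[i])
r=cv2.minAreaRect(W[l==i][:,:2].astype(np.float32));print('tray',r,cv2.boxPoints(r))
```

```text
369 171.8527127933491
nut ((589.6705322265625, -206.69528198242188), (45.1719970703125, 11.11297607421875), 9.909954071044922) [ 590.28420672 -206.66351263]
ang -170.55793593816384
bar [ 216  152  219   75 2621] ((556.0628662109375, -212.77325439453125), (107.49796295166016, 300.0355224609375), 9.404021263122559) 131.20227632315812
bar [202 213  13  11 109] ((488.47344970703125, -54.039878845214844), (16.7436466217041, 15.597084999084473), 67.37883758544922) 126.2180321840845
bar [436 212  13  12 114] ((543.72802734375, -383.9816589355469), (15.232831954956055, 16.822589874267578), 54.43898391723633) 126.11770484551126
tab [227 221  14   7  85] [ 498.80574922 -100.03551239  157.76180177]
tab [290 221  13   7  80] [ 512.33609548 -180.87723114  158.0768074 ]
tab [347 221  13   7  82] [ 524.40755348 -254.59438944  157.87501439]
tab [406 221  15   7  97] [ 536.99882949 -332.68792466  157.08029703]
[ 673.77128186 -152.13919196   -1.04717734]
[  10   84  133  159 2532]
tray ((497.5564270019531, 214.52633666992188), (213.33624267578125, 240.5513458251953), 87.5859146118164) [[372.8945  113.01905]
 [613.23236 102.88673]
 [622.2184  316.03363]
 [381.8805  326.16595]]
```

```bash
python3 -m pendant '[{"slide":[0.83,-0.46,-5],"angular":[0,0,0.3]},{"slide":[0,0,-5],"angular":[0,0,0]},{"slide":[0,0,-5],"angular":[0,0,0]},{"slide":[0,0,-3],"angular":[0,0,0]},{"slide":[0,0,0],"angular":[0,0,0]},{"slide":[0,0,-2],"angular":[0,0,0]},{"slide":[0,0,-2],"angular":[0,0,0]},{"slide":[0,0,0],"angular":[0,0,0]}]' 0.45 20
python3 -m pendant '[{"slide":[0,0,0],"angular":[0,0,0]},{"slide":[0,0,0],"angular":[0,0,0]},{"slide":[0,0,0],"angular":[0,0,0]},{"slide":[0,0,0],"angular":[0,0,0]},{"slide":[0,0,0],"angular":[0,0,0]},{"slide":[0,0,0],"angular":[0,0,0]}]' 0.05 30
python3 - <<'E'
from h import *
s=ctrl.state();print(s['qpos'].round(1),s['torque'])
E
```

```text
t: 3.2
position: [589.5, -205.2, 144.9]
tcp_rot: [[0.986, 0.169, -0.003], [0.169, -0.986, 0.001], [-0.003, -0.001, -1.0]]
force: [0.4, 0.2, 0.0]
grip_width: 41.5
finger_force: 0.0
t: 3.95
position: [591.6, -207.3, 147.4]
tcp_rot: [[0.986, 0.167, 0.002], [0.167, -0.986, -0.002], [0.002, 0.003, -1.0]]
force: [2.8, -5.0, -0.5]
grip_width: 11.6
finger_force: 29.9
[ 42.6  33.6 -35.6  96.2  22.6  57.4 -81.2] [-1.00879747 -0.48880425 -0.04517282]
```

```bash
python3 -m pendant '[{"slide":[0,0,0.06],"angular":[0,0,-5]},{"slide":[0,0,0.11],"angular":[0,0,-10]},{"slide":[0,0,0.11],"angular":[0,0,-10]},{"slide":[0,0,0.12],"angular":[0,0,-10]},{"slide":[0,0,0.11],"angular":[0,0,-10]},{"slide":[0,0,0.11],"angular":[0,0,-10]},{"slide":[0,0,0.06],"angular":[0,0,-5]},{"slide":[0,0,0],"angular":[0,0,0]}]'
python3 - <<'E'
from h import *
s=ctrl.state();print(s['qpos'].round(1),s['torque'])
E
```

```text
t: 4.95
position: [591.0, -209.0, 154.2]
tcp_rot: [[0.636, -0.771, 0.001], [-0.771, -0.636, -0.004], [0.004, 0.002, -1.0]]
force: [0.8, -7.4, 0.2]
grip_width: 11.5
finger_force: 29.9
[  33.3   30.3  -22.2   96.2   13.6   55.9 -134.3] [-1.51685597 -0.23822235 -0.11256482]
```

```bash
python3 -m pendant '[{"slide":[0,0,0],"angular":[0,0,0]},{"slide":[0,0,0],"angular":[0,0,0]},{"slide":[0,0,0],"angular":[0,0,0]},{"slide":[0,0,2],"angular":[0,0,0]},{"slide":[0,0,3],"angular":[0,0,0]},{"slide":[0,0,0],"angular":[0,0,10]},{"slide":[0,0,0],"angular":[0,0,10]},{"slide":[0,0,0],"angular":[0,0,10]}]' 0.45 20 >/dev/null
python3 -m pendant '[{"slide":[0,0,0],"angular":[0,0,10]},{"slide":[0,0,0],"angular":[0,0,10]},{"slide":[0,0,0],"angular":[0,0,10]},{"slide":[0,0,0],"angular":[0,0,10]},{"slide":[0,0,0],"angular":[0,0,10]},{"slide":[0,0,0],"angular":[0,0,10]},{"slide":[0,0,0],"angular":[0,0,10]},{"slide":[0,0,0],"angular":[0,0,10]}]' >/dev/null
python3 -m pendant '[{"slide":[0,0,0],"angular":[0,0,10]},{"slide":[0,0,0],"angular":[0,0,10]},{"slide":[0,0,0],"angular":[0,0,10]},{"slide":[0,0,0],"angular":[0,0,10]},{"slide":[0,0,0],"angular":[0,0,10]},{"slide":[0,0,0],"angular":[0,0,10]},{"slide":[0,0,0],"angular":[0,0,10]},{"slide":[0,0,0],"angular":[0,0,0]}]'
python3 - <<'E'
from h import *
f=snap('wrist','w3');s=ctrl.state();print(s['position'].round(1),s['tcp_rot'].round(3).tolist(),s['qpos'].round(1))
W=cloud(f);z=W[...,2];g=(z>172)&(z<195);n,l,st,c=cv2.connectedComponentsWithStats(g.astype(np.uint8))
for i in range(1,n):
    if st[i,4]>60:
        Q=W[l==i];print(st[i],Q.mean(0),cv2.minAreaRect(Q[:,:2].astype(np.float32)))
E
```

```text
t: 7.95
position: [591.1, -205.6, 204.5]
tcp_rot: [[-0.637, 0.771, 0.001], [0.771, 0.637, -0.0], [-0.001, 0.0, -1.0]]
force: [-0.1, 0.3, 0.0]
grip_width: 41.0
finger_force: 0.0
[ 591.1 -205.5  204.4] [[-0.636, 0.772, 0.001], [0.772, 0.636, -0.0], [-0.001, 0.0, -1.0]] [ 58.3  39.7 -62.   93.   36.9  70.   28.1]
[ 308  194   19   64 1106] [ 587.72722309 -203.88021469  178.47846855] ((588.73095703125, -205.0836181640625), (11.804397583007812, 44.44962692260742), 39.99385452270508)
```

View pics/w3.png

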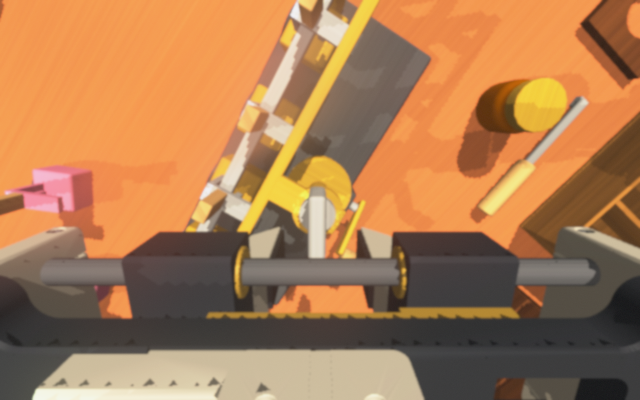

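The nut bar, at about (317,222), is in line with the open fingers and has turned 60°. I'll regrasp and go on.

```bash
python3 -m pendant '[{"slide":[0,-0.1,-3],"angular":[0,0,0]},{"slide":[0,0,-1.9],"angular":[0,0,0]},{"slide":[0,0,0],"angular":[0,0,0]}]' >/dev/null
python3 -m pendant '[{"slide":[0,0,0],"angular":[0,0,0]},{"slide":[0,0,0],"angular":[0,0,0]},{"slide":[0,0,0],"angular":[0,0,0]},{"slide":[0,0,0],"angular":[0,0,0]},{"slide":[0,0,0],"angular":[0,0,0]}]' 0.05 30
python3 -m pendant '[{"slide":[0,0,0.06],"angular":[0,0,-5]},{"slide":[0,0,0.11],"angular":[0,0,-10]},{"slide":[0,0,0.11],"angular":[0,0,-10]},{"slide":[0,0,0.12],"angular":[0,0,-10]},{"slide":[0,0,0.11],"angular":[0,0,-10]},{"slide":[0,0,0.11],"angular":[0,0,-10]},{"slide":[0,0,0.11],"angular":[0,0,-10]},{"slide":[0,0,0.11],"angular":[0,0,-10]}]'
python3 -m pendant '[{"slide":[0,0,0.11],"angular":[0,0,-10]},{"slide":[0,0,0.11],"angular":[0,0,-10]},{"slide":[0,0,0.11],"angular":[0,0,-10]},{"slide":[0,0,0.12],"angular":[0,0,-10]},{"slide":[0,0,0.11],"angular":[0,0,-10]},{"slide":[0,0,0.11],"angular":[0,0,-10]},{"slide":[0,0,0.0],"angular":[0,0,0]},{"slide":[0,0,0],"angular":[0,0,0]}]'
python3 - <<'E'
from h import *
s=ctrl.state();print(s['qpos'].round(1),s['torque'])
E
```

```text
t: 9.0
position: [589.9, -207.5, 155.0]
tcp_rot: [[-0.638, 0.77, -0.002], [0.77, 0.638, -0.002], [-0.0, -0.003, -1.0]]
force: [-5.6, -2.8, 5.0]
grip_width: 11.7
finger_force: 30.0
t: 10.0
position: [590.1, -207.5, 163.6]
tcp_rot: [[0.583, 0.813, -0.001], [0.813, -0.583, -0.002], [-0.002, 0.0, -1.0]]
force: [-4.1, -2.0, 2.5]
grip_width: 11.6
finger_force: 30.0
t: 11.0
position: [590.3, -207.7, 170.3]
tcp_rot: [[0.996, -0.091, -0.001], [-0.091, -0.996, -0.002], [-0.001, 0.002, -1.0]]
force: [-4.3, -3.1, 6.6]
grip_width: 11.6
finger_force: 30.0
[ 39.3  30.8 -30.6  95.3  17.9  58.8 -92.4] [-0.58120655  1.04540757 -0.08467431]
```

```bash
python3 -m pendant '[{"slide":[0,0,0.07],"angular":[0,0,-6]},{"slide":[0,0,0.06],"angular":[0,0,-5]},{"slide":[0,0,0],"angular":[0,0,-2]},{"slide":[0,0,0],"angular":[0,0,-1]},{"slide":[0,0,0],"angular":[0,0,0]},{"slide":[0,0,0],"angular":[0,0,0]}]'
python3 - <<'E'
from h import *
s=ctrl.state();print(s['qpos'].round(1),s['torque'],np.degrees(np.arctan2(s['tcp_rot'][1,0],s['tcp_rot'][0,0])))
E
```

```text
t: 11.75
position: [590.2, -207.7, 171.7]
tcp_rot: [[0.945, -0.327, -0.001], [-0.327, -0.945, -0.003], [0.0, 0.003, -1.0]]
force: [-4.5, -4.2, 6.4]
grip_width: 12.0
finger_force: 30.7
[  37.2   30.1  -27.6   95.4   16.    58.5 -104.8] [-0.74140062  1.07089433  0.63537868] -19.098623725543654
```

At the stop: the torque jumped to 0.64 N·m at yaw −19°. I'll release and go to the first holder, at the +y end.

```bash
python3 -m pendant '[{"slide":[0,0,0],"angular":[0,0,1]},{"slide":[0,0,0],"angular":[0,0,0]},{"slide":[0,0,0],"angular":[0,0,0]},{"slide":[0,0,3],"angular":[0,0,0]},{"slide":[0,0,4],"angular":[0,0,0]},{"slide":[-3,3.5,0],"angular":[0,0,9]},{"slide":[-3,3.5,0],"angular":[0,0,9]},{"slide":[-3.2,3.7,0],"angular":[0,0,9.5]}]' 0.45 20
python3 -m pendant '[{"slide":[0,0,0],"angular":[0,0,0]},{"slide":[0,0,-2],"angular":[0,0,0]},{"slide":[0,0,0],"angular":[0,0,0]},{"slide":[0,0,0],"angular":[0,0,0]}]'
python3 - <<'E'
from h import *
f=snap('wrist','w4');s=ctrl.state();print(s['qpos'].round(1),s['position'],np.degrees(np.arctan2(s['tcp_rot'][1,0],s['tcp_rot'][0,0])))
W=cloud(f);z=W[...,2]
for lo,hi in((148,166),(180,205)):
  g=(z>lo)&(z<hi);n,l,st,c=cv2.connectedComponentsWithStats(g.astype(np.uint8))
  for i in range(1,n):
    if st[i,4]>60: print(st[i],W[l==i].mean(0),cv2.minAreaRect(W[l==i][:,:2].astype(np.float32)))
E
```

```text
t: 12.75
position: [498.2, -97.8, 240.9]
tcp_rot: [[0.986, 0.166, 0.001], [0.166, -0.986, 0.0], [0.001, -0.0, -1.0]]
force: [-0.6, 0.7, 1.2]
grip_width: 40.9
finger_force: 0.0
t: 13.25
position: [499.5, -99.5, 221.3]
tcp_rot: [[0.987, 0.16, 0.0], [0.16, -0.987, 0.0], [0.001, -0.0, -1.0]]
force: [0.2, 0.2, -0.1]
grip_width: 41.4
finger_force: 0.0
[ 40.9  16.4 -38.2 108.8  11.8  58.7 -83.2] [499.59111084 -99.44301339 221.43148764] 9.192174355415176
[ 284   87  356   95 7118] [ 556.3972897  -200.29934967  155.8731842 ] ((573.785400390625, -198.22158813476562), (68.29708862304688, 277.2015380859375), 9.407997131347656)
[503 205  31  17 430] [ 522.17103378 -252.70103097  157.3088898 ] ((521.6434326171875, -254.5779266357422), (10.325529098510742, 16.80204963684082), 9.592788696289062)
[601 205  36  16 477] [ 535.12862534 -330.89127352  156.81767052] ((535.0343627929688, -333.3811950683594), (9.990326881408691, 18.72991180419922), 11.206809997558594)
[311 206  20  16 317] [497.23488408 -98.86955695 158.12613289] ((496.1473388671875, -99.0553970336914), (9.835415840148926, 15.435346603393555), 9.199527740478516)
[412 206  25  16 372] [ 510.18915879 -179.29823254  157.7795916 ] ((509.6050720214844, -180.42898559570312), (10.117374420166016, 16.191774368286133), 9.982439041137695)
[ 481   77   71   76 2420] [ 589.87860326 -203.8867844   192.23064639] ((589.5829467773438, -206.12274169921875), (12.850851058959961, 46.302040100097656), 73.77433013916016)
```

View pics/w4.png

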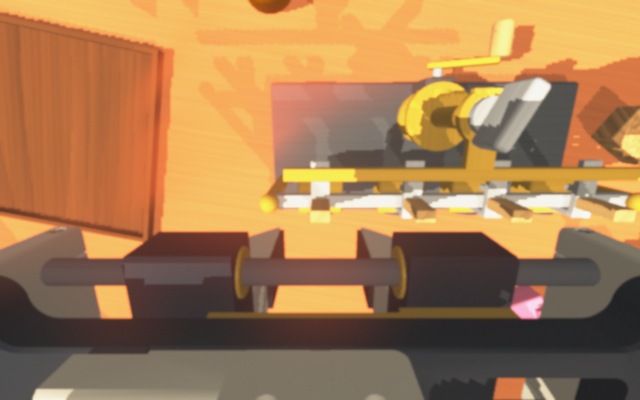

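Fully up: the bar's top is near 192–196 mm and the yoke is clear. The tabs are sharply measured, with the first at (496,-99). I'll grasp it.

```bash
python3 -m pendant '[{"slide":[-0.32,0.04,-4],"angular":[0,0,0.2]},{"slide":[0,0,-3],"angular":[0,0,0]},{"slide":[0,0,-2.2],"angular":[0,0,0]},{"slide":[0,0,0],"angular":[0,0,0]}]'
python3 -m pendant '[{"slide":[0,0,0],"angular":[0,0,0]},{"slide":[0,0,0],"angular":[0,0,0]},{"slide":[0,0,0],"angular":[0,0,0]},{"slide":[0,0,0],"angular":[0,0,0]},{"slide":[0,0,0],"angular":[0,0,0]}]' 0.05 30
python3 -m pendant '[{"slide":[0,0,0.8],"angular":[0,0,0]},{"slide":[0,0,0.8],"angular":[0,0,0]},{"slide":[0,0,0],"angular":[0,0,0]}]'
```

```text
t: 13.8
position: [494.8, -98.7, 127.9]
tcp_rot: [[0.987, 0.164, -0.003], [0.164, -0.987, 0.001], [-0.002, -0.001, -1.0]]
force: [0.4, 1.0, -0.3]
grip_width: 41.3
finger_force: 0.0
t: 14.42
position: [496.4, -99.1, 129.8]
tcp_rot: [[0.987, 0.164, 0.001], [0.164, -0.987, -0.001], [0.001, 0.001, -1.0]]
force: [-0.6, -0.8, 5.9]
grip_width: 15.7
finger_force: 30.0
t: 14.8
position: [496.1, -98.9, 145.6]
tcp_rot: [[0.987, 0.164, 0.001], [0.164, -0.987, -0.0], [0.001, 0.001, -1.0]]
force: [-1.3, 0.3, -1.3]
grip_width: 15.6
finger_force: 30.0
```

```bash
python3 -m pendant '[{"slide":[-1.5,-0.25,0],"angular":[0,0,0]},{"slide":[-2.5,-0.4,0],"angular":[0,0,0]},{"slide":[-2.9,-0.5,0],"angular":[0,0,0]},{"slide":[0,0,4],"angular":[0,0,0]},{"slide":[0,0,4],"angular":[0,0,0]},{"slide":[0.4,4,0],"angular":[0,0,0]},{"slide":[0.4,5,0],"angular":[0,0,-2]},{"slide":[0.4,5,0],"angular":[0,0,-2]}]'
python3 -m pendant '[{"slide":[0.4,5,0],"angular":[0,0,-2]},{"slide":[0.4,5,0],"angular":[0,0,-2]},{"slide":[0.3,5,0],"angular":[0,0,-2]},{"slide":[0,4,0],"angular":[0,0,-2]},{"slide":[0,4.7,0],"angular":[0,0,0]},{"slide":[0,0,0],"angular":[0,0,0]},{"slide":[0,0,0],"angular":[0,0,0]}]'
python3 - <<'E'
from h import *
f=snap('top','top1');W=cloud(f);b=f['pixels'].astype(int)
s=ctrl.state();print(s['position'],s['qpos'].round(1))
print(b[228,264])
f=snap('wrist','w5')
E
```

```text
t: 15.8
position: [437.4, 30.1, 224.6]
tcp_rot: [[0.996, 0.092, -0.001], [0.092, -0.996, -0.001], [-0.001, 0.001, -1.0]]
force: [-0.1, 0.5, -2.9]
grip_width: 15.6
finger_force: 30.0
t: 16.68
position: [448.7, 265.5, 224.2]
tcp_rot: [[0.999, -0.044, -0.001], [-0.044, -0.999, -0.002], [-0.001, 0.002, -1.0]]
force: [0.4, -0.1, -1.6]
grip_width: 16.0
finger_force: 30.0
[449.22912742 264.8892207  224.26564379] [   7.1   20.4  -49.3  106.7   17.6   61.  -141.8]
[ 40  73 131]
```

View pics/w5.png

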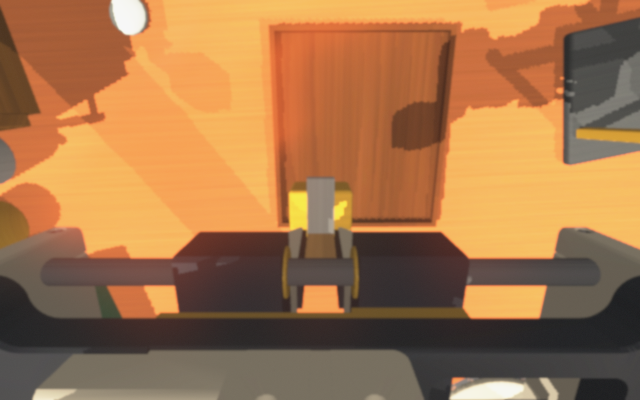

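The holder is held over the tray and the rim is visible (corners about (272,28), (458,28), (437,222)). I'll check the tray pose from depth.

```bash
cat >> h.py <<'E'
def tray(fn,lo=9,hi=20,prior=(497,215)):
    f=load(fn);W=cloud(f);z=W[...,2]
    g=(z>lo)&(z<hi)&(np.hypot(W[...,0]-prior[0],W[...,1]-prior[1])<190)
    n,l,st,c=cv2.connectedComponentsWithStats(cv2.dilate(g.astype(np.uint8),np.ones((3,3))))
    i=1+np.argmax(st[1:,4]);Q=W[g&(l==i)][:,:2].astype(np.float32);print(st[i],len(Q));r=cv2.minAreaRect(Q);print(r,cv2.boxPoints(r).round(0).tolist())
E
python3 - <<'E'
from h import *
tray('w5'); tray('top1')
E
```

```text
[ 268   23  191  205 5717] 4192
((497.95697021484375, 215.0670928955078), (210.80580139160156, 240.3324432373047), 87.51698303222656) [[373.0, 115.0], [613.0, 105.0], [623.0, 315.0], [382.0, 326.0]]
[ 229  192   66   73 3255] 1006
((499.44818115234375, 217.86813354492188), (222.06903076171875, 242.34844970703125), 88.10816955566406) [[375.0, 111.0], [617.0, 103.0], [624.0, 325.0], [382.0, 333.0]]
```

```bash
python3 -m pendant '[{"slide":[0,0,-4],"angular":[0,0,0]},{"slide":[0,0,-4],"angular":[0,0,0]},{"slide":[0,0,-3],"angular":[0,0,0]},{"slide":[0,0,-1.5],"angular":[0,0,0]},{"slide":[0,0,-0.8],"angular":[0,0,0]},{"slide":[0,0,0],"angular":[0,0,0]},{"slide":[0,0,0],"angular":[0,0,0]}]'
python3 -m pendant '[{"slide":[0,0,-0.3],"angular":[0,0,0]},{"slide":[0,0,0],"angular":[0,0,0]},{"slide":[0,0,-0.2],"angular":[0,0,0]},{"slide":[0,0,0],"angular":[0,0,0]}]'
```

```text
t: 17.65
position: [450.4, 266.7, 92.7]
tcp_rot: [[0.999, -0.045, 0.001], [-0.045, -0.999, 0.001], [0.001, -0.001, -1.0]]
force: [-0.5, 0.5, -2.1]
grip_width: 15.6
finger_force: 30.0
t: 18.15
position: [449.6, 266.6, 86.8]
tcp_rot: [[0.999, -0.045, -0.0], [-0.045, -0.999, -0.0], [-0.0, 0.0, -1.0]]
force: [0.8, -0.2, -2.2]
grip_width: 15.7
finger_force: 30.0
```

```bash
python3 -m pendant '[{"slide":[0,0,-0.15],"angular":[0,0,0]},{"slide":[0,0,0],"angular":[0,0,0]},{"slide":[0,0,0],"angular":[0,0,0]}]'
python3 -m pendant '[{"slide":[0,0,0],"angular":[0,0,0]},{"slide":[0,0,0],"angular":[0,0,0]},{"slide":[0,0,1],"angular":[0,0,0]},{"slide":[0,0,3],"angular":[0,0,0]},{"slide":[0,0,5],"angular":[0,0,0]},{"slide":[0,0,5],"angular":[0,0,0]},{"slide":[0.5,-4.7,0],"angular":[0,0,4]},{"slide":[0.5,-5,0],"angular":[0,0,4]}]' 0.4 20
python3 -m pendant '[{"slide":[0.5,-5,0],"angular":[0,0,4]},{"slide":[0.5,-5,0],"angular":[0,0,0]},{"slide":[1,-5,0],"angular":[0,0,0]},{"slide":[1,-5,0],"angular":[0,0,0]},{"slide":[1,-5,0],"angular":[0,0,0]},{"slide":[1,-5,0],"angular":[0,0,0]},{"slide":[0,-5,0],"angular":[0,0,0]},{"slide":[0,0,0],"angular":[0,0,0]}]'
python3 -m pendant '[{"slide":[0,0,0],"angular":[0,0,0]},{"slide":[0,0,0],"angular":[0,0,0]}]'
python3 - <<'E'
from h import *
f=snap('top','top2');snap('scene','scene2')
tray('top2')
E
```

```text
t: 18.52
position: [449.8, 266.8, 85.9]
tcp_rot: [[0.999, -0.045, 0.001], [-0.045, -0.999, -0.0], [0.001, 0.0, -1.0]]
force: [-2.6, -1.5, 7.3]
grip_width: 15.8
finger_force: 30.0
t: 19.52
position: [460.2, 169.6, 227.0]
tcp_rot: [[0.995, 0.099, 0.003], [0.099, -0.995, 0.001], [0.003, -0.0, -1.0]]
force: [1.2, -1.5, -0.9]
grip_width: 36.6
finger_force: 0.0
t: 20.52
position: [508.9, -185.7, 225.6]
tcp_rot: [[0.988, 0.156, -0.0], [0.156, -0.988, -0.002], [-0.0, 0.002, -1.0]]
force: [-0.7, 1.1, -0.5]
grip_width: 36.2
finger_force: 0.0
t: 20.78
position: [509.9, -178.6, 225.8]
tcp_rot: [[0.986, 0.166, 0.0], [0.166, -0.986, 0.0], [0.001, -0.0, -1.0]]
force: [0.5, -0.5, 0.2]
grip_width: 36.7
finger_force: 0.0
[ 226  190   72   76 4049] 1252
((497.4049377441406, 214.56405639648438), (235.7368927001953, 260.9831237792969), 88.58977508544922) [[364.0, 100.0], [625.0, 94.0], [631.0, 329.0], [370.0, 336.0]]
```

```bash
python3 -m pendant '[{"slide":[0,-0.1,-4],"angular":[0,0,0]},{"slide":[0,0,-3.5],"angular":[0,0,0]},{"slide":[0,0,-2.2],"angular":[0,0,0]},{"slide":[0,0,0],"angular":[0,0,0]}]'
python3 -m pendant '[{"slide":[0,0,0],"angular":[0,0,0]},{"slide":[0,0,0],"angular":[0,0,0]},{"slide":[0,0,0],"angular":[0,0,0]},{"slide":[0,0,0],"angular":[0,0,0]},{"slide":[0,0,0],"angular":[0,0,0]}]' 0.05 30
python3 -m pendant '[{"slide":[0,0,0.8],"angular":[0,0,0]},{"slide":[0,0,0.8],"angular":[0,0,0]},{"slide":[0,0,0],"angular":[0,0,0]}]'
```

```text
t: 21.38
position: [508.4, -180.0, 127.0]
tcp_rot: [[0.986, 0.165, -0.003], [0.165, -0.986, 0.002], [-0.003, -0.002, -1.0]]
force: [0.3, -0.0, 0.2]
grip_width: 36.8
finger_force: 0.0
t: 22.0
position: [510.5, -181.6, 129.6]
tcp_rot: [[0.987, 0.164, 0.002], [0.164, -0.987, -0.001], [0.002, 0.001, -1.0]]
force: [-1.5, -0.0, 7.0]
grip_width: 15.5
finger_force: 30.0
t: 22.38
position: [510.1, -181.5, 145.2]
tcp_rot: [[0.987, 0.164, 0.001], [0.164, -0.987, -0.001], [0.001, 0.001, -1.0]]
force: [0.3, -0.1, -1.1]
grip_width: 15.8
finger_force: 30.0
```

```bash
python3 -m pendant '[{"slide":[-1.5,-0.25,0],"angular":[0,0,0]},{"slide":[-2.5,-0.4,0],"angular":[0,0,0]},{"slide":[-2.9,-0.5,0],"angular":[0,0,0]},{"slide":[0,0,4],"angular":[0,0,0]},{"slide":[0,0,4],"angular":[0,0,0]},{"slide":[0.5,4.5,0],"angular":[0,0,0]},{"slide":[1,5,0],"angular":[0,0,0]},{"slide":[1,5,0],"angular":[0,0,0]}]'
python3 -m pendant '[{"slide":[1,5,0],"angular":[0,0,0]},{"slide":[1,5,0],"angular":[0,0,0]},{"slide":[1,5,0],"angular":[0,0,0]},{"slide":[2,5,0],"angular":[0,0,0]},{"slide":[2,5,0],"angular":[0,0,0]},{"slide":[1.4,6.1,0],"angular":[0,0,0]},{"slide":[0,0,0],"angular":[0,0,0]},{"slide":[0,0,0],"angular":[0,0,0]}]'
python3 - <<'E'
from h import *
f=snap('wrist','w6');s=ctrl.state();print(s['position'],s['qpos'].round(1)); tray('w6'); tray('w6',2,20)
E
```

```text
t: 23.38
position: [464.5, -47.2, 224.2]
tcp_rot: [[0.987, 0.162, -0.001], [0.162, -0.987, -0.001], [-0.001, 0.001, -1.0]]
force: [0.2, -0.1, -1.6]
grip_width: 16.1
finger_force: 30.0
t: 24.38
position: [548.7, 262.1, 223.4]
tcp_rot: [[0.986, 0.165, -0.002], [0.165, -0.986, -0.002], [-0.002, 0.001, -1.0]]
force: [-0.1, -0.6, -0.9]
grip_width: 15.7
finger_force: 30.0
[549.12872848 261.02805358 223.60396114] [   1.9   27.9  -40.4   94.9   19.7   64.7 -124.4]
[ 266  108  191  124 2939] 2012
((538.7085571289062, 213.10189819335938), (210.70156860351562, 158.92576599121094), 87.73580169677734) [[455.0, 111.0], [614.0, 105.0], [622.0, 315.0], [463.0, 322.0]]
[  264   108   193   124 15266] 14437
((540.660888671875, 210.95323181152344), (228.6050567626953, 160.0406036376953), 89.27637481689453) [[459.0, 98.0], [619.0, 96.0], [622.0, 324.0], [462.0, 326.0]]
```

View pics/w6.png

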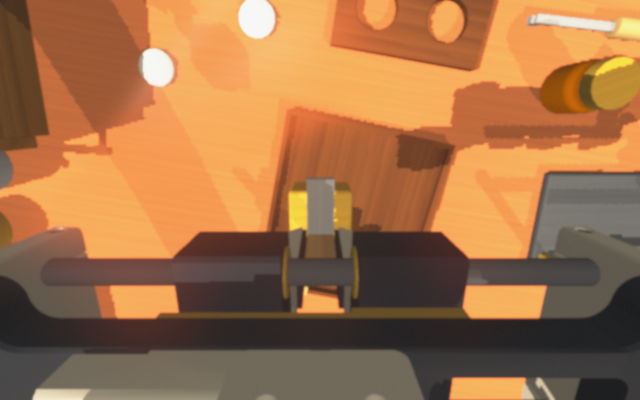

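The tray has not moved: far corners at (614,105) and (622,315), as before. I'll lower.

```bash
python3 -m pendant '[{"slide":[0,0,-4],"angular":[0,0,0]},{"slide":[0,0,-4],"angular":[0,0,0]},{"slide":[0,0,-3],"angular":[0,0,0]},{"slide":[0,0,-1.5],"angular":[0,0,0]},{"slide":[0,0,-0.8],"angular":[0,0,0]},{"slide":[0,0,-0.2],"angular":[0,0,0]},{"slide":[0,0,0],"angular":[0,0,0]},{"slide":[0,0,0],"angular":[0,0,0]}]'
python3 -m pendant '[{"slide":[0,0,-0.2],"angular":[0,0,0]},{"slide":[0,0,0],"angular":[0,0,0]},{"slide":[0,0,-0.15],"angular":[0,0,0]},{"slide":[0,0,0],"angular":[0,0,0]},{"slide":[0,0,0],"angular":[0,0,0]}]'
```

```text
t: 25.42
position: [550.2, 263.5, 90.4]
tcp_rot: [[0.986, 0.164, 0.001], [0.164, -0.986, 0.001], [0.002, -0.0, -1.0]]
force: [0.7, 0.0, -0.8]
grip_width: 15.9
finger_force: 30.0
t: 26.05
position: [549.6, 263.1, 85.9]
tcp_rot: [[0.986, 0.164, -0.0], [0.164, -0.986, 0.0], [-0.0, -0.0, -1.0]]
force: [0.6, -0.5, -1.2]
grip_width: 15.8
finger_force: 30.0
```

```bash
python3 -m pendant '[{"slide":[0,0,-0.1],"angular":[0,0,0]},{"slide":[0,0,0],"angular":[0,0,0]},{"slide":[0,0,0],"angular":[0,0,0]}]'
python3 -m pendant '[{"slide":[0,0,0],"angular":[0,0,0]},{"slide":[0,0,0],"angular":[0,0,0]},{"slide":[0,0,1],"angular":[0,0,0]},{"slide":[0,0,3],"angular":[0,0,0]},{"slide":[0,0,5],"angular":[0,0,0]},{"slide":[0,0,5],"angular":[0,0,0]},{"slide":[-0.3,-5.2,0],"angular":[0,0,0]},{"slide":[-0.3,-5.2,0],"angular":[0,0,0]}]' 0.4 20 >/dev/null
python3 -m pendant '[{"slide":[-0.3,-5.2,0],"angular":[0,0,0]},{"slide":[-0.3,-5.2,0],"angular":[0,0,0]},{"slide":[-0.3,-5.2,0],"angular":[0,0,0]},{"slide":[-0.3,-5.2,0],"angular":[0,0,0]},{"slide":[-0.3,-5.2,0],"angular":[0,0,0]},{"slide":[-0.3,-5.2,0],"angular":[0,0,0]},{"slide":[-0.3,-5.1,0],"angular":[0,0,0]},{"slide":[-0.1,-5.1,0],"angular":[0,0,0]}]'
python3 -m pendant '[{"slide":[0,0,0],"angular":[0,0,0]},{"slide":[0,0,0],"angular":[0,0,0]},{"slide":[0,0,0],"angular":[0,0,0]}]'
```

```text
t: 26.42
position: [549.8, 263.2, 85.7]
tcp_rot: [[0.986, 0.164, 0.001], [0.164, -0.986, -0.0], [0.001, 0.0, -1.0]]
force: [-2.8, -1.3, 5.1]
grip_width: 15.7
finger_force: 30.0
t: 28.42
position: [521.5, -256.5, 225.8]
tcp_rot: [[0.986, 0.164, 0.001], [0.164, -0.986, -0.001], [0.001, 0.001, -1.0]]
force: [1.3, -0.1, -0.2]
grip_width: 36.8
finger_force: 0.0
t: 28.8
position: [522.2, -252.9, 225.3]
tcp_rot: [[0.986, 0.167, 0.001], [0.167, -0.986, 0.0], [0.001, -0.0, -1.0]]
force: [0.3, 0.3, 0.3]
grip_width: 37.0
finger_force: 0.0
```

```bash
python3 -m pendant '[{"slide":[0,-0.05,-4],"angular":[0,0,0]},{"slide":[0,0,-3.5],"angular":[0,0,0]},{"slide":[0,0,-2.2],"angular":[0,0,0]},{"slide":[0,0,0],"angular":[0,0,0]}]' >/dev/null
python3 -m pendant '[{"slide":[0,0,0],"angular":[0,0,0]},{"slide":[0,0,0],"angular":[0,0,0]},{"slide":[0,0,0],"angular":[0,0,0]},{"slide":[0,0,0],"angular":[0,0,0]},{"slide":[0,0,0],"angular":[0,0,0]}]' 0.05 30
python3 -m pendant '[{"slide":[0,0,0.8],"angular":[0,0,0]},{"slide":[0,0,0.8],"angular":[0,0,0]},{"slide":[0,0,0],"angular":[0,0,0]}]'
```

```text
t: 29.92
position: [522.5, -255.7, 129.2]
tcp_rot: [[0.987, 0.164, 0.002], [0.164, -0.987, -0.001], [0.002, 0.001, -1.0]]
force: [-0.4, 1.1, 6.2]
grip_width: 15.6
finger_force: 30.0
t: 30.3
position: [522.0, -255.6, 144.6]
tcp_rot: [[0.987, 0.164, 0.001], [0.164, -0.987, -0.001], [0.001, 0.001, -1.0]]
force: [0.2, 0.1, -0.9]
grip_width: 15.7
finger_force: 30.0
```

```bash
python3 -m pendant '[{"slide":[-1.5,-0.25,0],"angular":[0,0,0]},{"slide":[-2.5,-0.4,0],"angular":[0,0,0]},{"slide":[-2.9,-0.5,0],"angular":[0,0,0]},{"slide":[0,0,4],"angular":[0,0,0]},{"slide":[0,0,4],"angular":[0,0,0]},{"slide":[-0.1,4.5,0],"angular":[0,0,0]},{"slide":[-0.1,5,0],"angular":[0,0,0]},{"slide":[-0.1,5,0],"angular":[0,0,0]}]' >/dev/null
python3 -m pendant '[{"slide":[-0.1,5,0],"angular":[0,0,0]},{"slide":[-0.1,5,0],"angular":[0,0,0]},{"slide":[-0.1,5,0],"angular":[0,0,0]},{"slide":[-0.1,5,0],"angular":[0,0,0]},{"slide":[-0.1,5,0],"angular":[0,0,0]},{"slide":[0,3.8,0],"angular":[0,0,0]},{"slide":[0,0,0],"angular":[0,0,0]},{"slide":[0,0,0],"angular":[0,0,0]}]'
python3 - <<'E'
from h import *
f=snap('wrist','w7');s=ctrl.state();print(s['position'],s['qpos'].round(1)); tray('w7')
E
```

```text
t: 32.3
position: [443.9, 164.7, 223.3]
tcp_rot: [[0.987, 0.163, -0.001], [0.163, -0.987, -0.002], [-0.001, 0.001, -1.0]]
force: [0.3, -0.1, -1.7]
grip_width: 15.8
finger_force: 30.0
[444.20894825 164.25536977 223.39055929] [  20.2   14.3  -49.7  112.9   12.9   58.4 -116.1]
[ 190    0  209  222 5670] 4098
((497.97442626953125, 215.31442260742188), (210.61685180664062, 240.5751953125), 87.74347686767578) [[374.0, 115.0], [614.0, 105.0], [622.0, 316.0], [382.0, 325.0]]
```

View pics/w7.png

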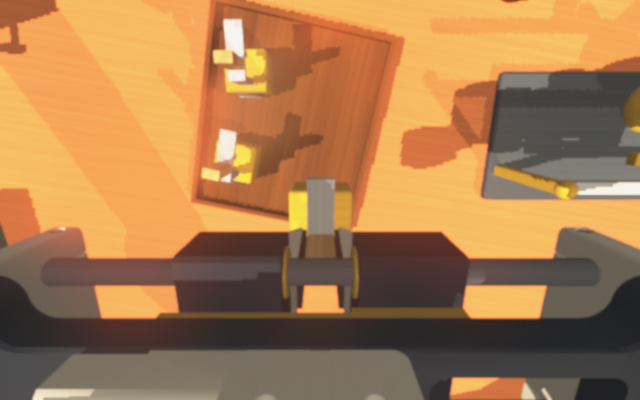

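Both placed holders stand upright in the tray, at (245,68) and (235,155), and the tray is in place. I'll lower the third.

```bash
python3 -m pendant '[{"slide":[0.1,0.1,-4],"angular":[0,0,0]},{"slide":[0,0,-4],"angular":[0,0,0]},{"slide":[0,0,-3],"angular":[0,0,0]},{"slide":[0,0,-1.5],"angular":[0,0,0]},{"slide":[0,0,-0.8],"angular":[0,0,0]},{"slide":[0,0,-0.2],"angular":[0,0,0]},{"slide":[0,0,0],"angular":[0,0,0]},{"slide":[0,0,0],"angular":[0,0,0]}]' >/dev/null
python3 -m pendant '[{"slide":[0,0,-0.2],"angular":[0,0,0]},{"slide":[0,0,0],"angular":[0,0,0]},{"slide":[0,0,-0.1],"angular":[0,0,0]},{"slide":[0,0,0],"angular":[0,0,0]},{"slide":[0,0,0],"angular":[0,0,0]}]'
```

```text
t: 33.98
position: [445.6, 167.1, 85.9]
tcp_rot: [[0.986, 0.164, -0.0], [0.164, -0.986, 0.0], [-0.0, -0.0, -1.0]]
force: [0.6, -0.6, -2.3]
grip_width: 15.7
finger_force: 30.0
```

```bash
python3 -m pendant '[{"slide":[0,0,-0.1],"angular":[0,0,0]},{"slide":[0,0,0],"angular":[0,0,0]},{"slide":[0,0,0],"angular":[0,0,0]}]'
python3 -m pendant '[{"slide":[0,0,0],"angular":[0,0,0]},{"slide":[0,0,0],"angular":[0,0,0]},{"slide":[0,0,1],"angular":[0,0,0]},{"slide":[0,0,3],"angular":[0,0,0]},{"slide":[0,0,5],"angular":[0,0,0]},{"slide":[0,0,5],"angular":[0,0,0]},{"slide":[0.9,-5,0],"angular":[0,0,0]},{"slide":[0.9,-5,0],"angular":[0,0,0]}]' 0.4 20 >/dev/null
python3 -m pendant '[{"slide":[0.9,-5,0],"angular":[0,0,0]},{"slide":[0.9,-5,0],"angular":[0,0,0]},{"slide":[0.9,-5,0],"angular":[0,0,0]},{"slide":[0.9,-5,0],"angular":[0,0,0]},{"slide":[0.9,-5,0],"angular":[0,0,0]},{"slide":[0.9,-5,0],"angular":[0,0,0]},{"slide":[0.9,-5,0],"angular":[0,0,0]},{"slide":[0.8,-5.05,0],"angular":[0,0,0]}]' >/dev/null
python3 -m pendant '[{"slide":[0,0,0],"angular":[0,0,0]},{"slide":[0,0,0],"angular":[0,0,0]},{"slide":[0,0,0],"angular":[0,0,0]},{"slide":[0,0,-2],"angular":[0,0,0]},{"slide":[0,0,0],"angular":[0,0,0]},{"slide":[0,0,0],"angular":[0,0,0]}]'
python3 - <<'E'
from h import *
s=ctrl.state();print(s['position'],s['qpos'].round(1),s['t'])
f=snap('wrist','w8');W=cloud(f);z=W[...,2]
g=(z>148)&(z<166);n,l,st,c=cv2.connectedComponentsWithStats(g.astype(np.uint8))
for i in range(1,n):
    if st[i,4]>60: print(st[i],cv2.minAreaRect(W[l==i][:,:2].astype(np.float32)))
E
```

```text
t: 34.35
position: [445.8, 167.2, 85.2]
tcp_rot: [[0.986, 0.164, 0.0], [0.164, -0.986, -0.0], [0.0, 0.0, -1.0]]
force: [-1.9, -1.0, 4.5]
grip_width: 16.0
finger_force: 30.0
t: 37.1
position: [534.5, -332.9, 204.4]
tcp_rot: [[0.986, 0.164, -0.001], [0.164, -0.986, 0.001], [-0.001, -0.001, -1.0]]
force: [-0.6, -0.6, 0.4]
grip_width: 36.7
finger_force: 0.0
[ 534.45911172 -332.93197319  204.43953914] [ 54.7  29.9 -34.8  92.9  18.6  63.1 -65.6] 37.1
[   0   79  371  103 8190] ((578.3571166992188, -226.3326873779297), (68.13092041015625, 264.7945861816406), 9.325946807861328)
[313 208  22  18 389] ((534.4888305664062, -334.10821533203125), (10.760807991027832, 15.74176025390625), 8.358146667480469)
```

```bash
python3 -m pendant '[{"slide":[0,-0.05,-3],"angular":[0,0,0]},{"slide":[0,0,-2.5],"angular":[0,0,0]},{"slide":[0,0,-2.1],"angular":[0,0,0]},{"slide":[0,0,0],"angular":[0,0,0]}]' >/dev/null
python3 -m pendant '[{"slide":[0,0,0],"angular":[0,0,0]},{"slide":[0,0,0],"angular":[0,0,0]},{"slide":[0,0,0],"angular":[0,0,0]},{"slide":[0,0,0],"angular":[0,0,0]},{"slide":[0,0,0],"angular":[0,0,0]}]' 0.05 30
python3 -m pendant '[{"slide":[0,0,0.8],"angular":[0,0,0]},{"slide":[0,0,0.8],"angular":[0,0,0]},{"slide":[0,0,0],"angular":[0,0,0]}]'
```

```text
t: 38.28
position: [535.4, -334.4, 130.0]
tcp_rot: [[0.987, 0.164, 0.002], [0.164, -0.987, -0.001], [0.001, 0.001, -1.0]]
force: [-0.9, 0.1, 6.0]
grip_width: 15.7
finger_force: 30.0
t: 38.65
position: [535.0, -334.0, 145.6]
tcp_rot: [[0.986, 0.164, 0.001], [0.164, -0.986, -0.0], [0.001, 0.001, -1.0]]
force: [0.2, -1.3, -2.2]
grip_width: 15.9
finger_force: 30.0
```

```bash
python3 -m pendant '[{"slide":[-1.5,-0.25,0],"angular":[0,0,0]},{"slide":[-2.5,-0.4,0],"angular":[0,0,0]},{"slide":[-2.4,-0.4,0],"angular":[0,0,0]},{"slide":[0,0,4],"angular":[0,0,0]},{"slide":[0,0,4],"angular":[0,0,0]},{"slide":[-0.5,4.5,1],"angular":[0,0,0]},{"slide":[-0.5,5,0],"angular":[0,0,0]},{"slide":[-0.5,5,0],"angular":[0,0,0]}]' >/dev/null
python3 -m pendant '[{"slide":[-0.5,5,0],"angular":[0,0,0]},{"slide":[-0.5,5,0],"angular":[0,0,0]},{"slide":[0,5,0],"angular":[0,0,0]},{"slide":[0,5,0],"angular":[0,0,0]},{"slide":[2,4,0],"angular":[0,0,0]},{"slide":[3.5,4,0],"angular":[0,0,0]},{"slide":[3,4,0],"angular":[0,0,0]},{"slide":[1.4,4.2,-1],"angular":[0,0,0]}]' >/dev/null
python3 -m pendant '[{"slide":[0,0,0],"angular":[0,0,0]},{"slide":[0,0,0],"angular":[0,0,0]}]'
python3 - <<'E'
from h import *
f=snap('wrist','w9');s=ctrl.state();print(s['position'],s['qpos'].round(1)); tray('w9')
E
```

```text
t: 40.9
position: [543.7, 161.4, 224.2]
tcp_rot: [[0.986, 0.164, -0.002], [0.164, -0.986, -0.002], [-0.002, 0.001, -1.0]]
force: [0.8, -0.8, -1.9]
grip_width: 15.5
finger_force: 30.0
[544.09251488 160.67910923 224.4748376 ] [  18.6   25.8  -48.9  100.5   21.6   63.7 -118. ]
[ 187   88  191  155 3291] 2281
((520.174072265625, 214.2820587158203), (210.3834686279297, 195.5482940673828), 87.67617797851562) [[418.0, 113.0], [614.0, 105.0], [622.0, 315.0], [427.0, 323.0]]
```

View pics/w9.png

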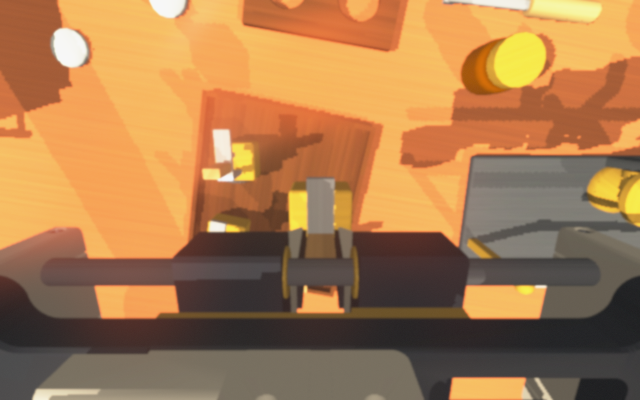

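The tray is still in place (far corners (614,105) and (622,315)), and the slot ahead is free. I'll lower the last holder.

```bash
python3 -m pendant '[{"slide":[0.05,0.1,-4],"angular":[0,0,0]},{"slide":[0,0,-4],"angular":[0,0,0]},{"slide":[0,0,-3],"angular":[0,0,0]},{"slide":[0,0,-1.5],"angular":[0,0,0]},{"slide":[0,0,-0.8],"angular":[0,0,0]},{"slide":[0,0,-0.2],"angular":[0,0,0]},{"slide":[0,0,0],"angular":[0,0,0]},{"slide":[0,0,0],"angular":[0,0,0]}]' >/dev/null
python3 -m pendant '[{"slide":[0,0,-0.2],"angular":[0,0,0]},{"slide":[0,0,0],"angular":[0,0,0]},{"slide":[0,0,-0.15],"angular":[0,0,0]},{"slide":[0,0,0],"angular":[0,0,0]},{"slide":[0,0,0],"angular":[0,0,0]}]'
```

```text
t: 42.58
position: [545.1, 163.7, 86.4]
tcp_rot: [[0.986, 0.164, -0.0], [0.164, -0.986, 0.0], [-0.0, -0.0, -1.0]]
force: [-0.8, -0.8, -2.3]
grip_width: 15.6
finger_force: 30.0
```

```bash
python3 -m pendant '[{"slide":[0,0,-0.15],"angular":[0,0,0]},{"slide":[0,0,0],"angular":[0,0,0]},{"slide":[0,0,0],"angular":[0,0,0]}]'
python3 -m pendant '[{"slide":[0,0,0],"angular":[0,0,0]},{"slide":[0,0,0],"angular":[0,0,0]},{"slide":[0,0,1],"angular":[0,0,0]},{"slide":[0,0,4],"angular":[0,0,0]},{"slide":[0,0,5],"angular":[0,0,0]},{"slide":[0,0,6],"angular":[0,0,0]},{"slide":[0.5,-4.5,0],"angular":[0,0,0]},{"slide":[0.5,-4.5,0],"angular":[0,0,0]}]' 0.4 20 >/dev/null
python3 -m pendant '[{"slide":[0.5,-5,0],"angular":[0,0,0]},{"slide":[0.5,-5,0],"angular":[0,0,0]},{"slide":[0.5,-5,0],"angular":[0,0,-8]},{"slide":[1,-5,0],"angular":[0,0,-9]},{"slide":[1,-5,0],"angular":[0,0,-9]},{"slide":[0,-3.1,0],"angular":[0,0,0]},{"slide":[0,0,0],"angular":[0,0,0]},{"slide":[0,0,0],"angular":[0,0,0]}]'
python3 - <<'E'
from h import *
s=ctrl.state();f=snap('wrist','w10');print(s['position'],s['qpos'].round(1),np.degrees(np.arctan2(s['tcp_rot'][1,0],s['tcp_rot'][0,0])));W=cloud(f);z=W[...,2]
g=(z>180)&(z<205);n,l,st,c=cv2.connectedComponentsWithStats(g.astype(np.uint8))
for i in range(1,n):
    if st[i,4]>60: print(st[i],W[l==i].mean(0),cv2.minAreaRect(W[l==i][:,:2].astype(np.float32)))
snap('top','top3')
E
```

```text
t: 42.95
position: [545.6, 163.7, 86.1]
tcp_rot: [[0.987, 0.164, 0.001], [0.164, -0.987, -0.001], [0.001, 0.001, -1.0]]
force: [-3.5, -0.9, 6.9]
grip_width: 15.7
finger_force: 30.0
t: 44.95
position: [590.3, -205.9, 245.3]
tcp_rot: [[0.959, -0.284, 0.0], [-0.284, -0.959, 0.001], [0.0, -0.001, -1.0]]
force: [0.4, 0.4, -0.5]
grip_width: 36.6
finger_force: 0.0
[ 590.27592422 -205.93691616  245.26368145] [  44.7   27.9  -38.5   91.2   18.3   67.4 -104.1] -16.49953014696288
[315 182  17  62 972] [ 591.76272316 -207.62932804  194.74529351] ((589.9603271484375, -207.10337829589844), (12.014564514160156, 44.85530471801758), 72.267333984375)
```

View pics/w10.png

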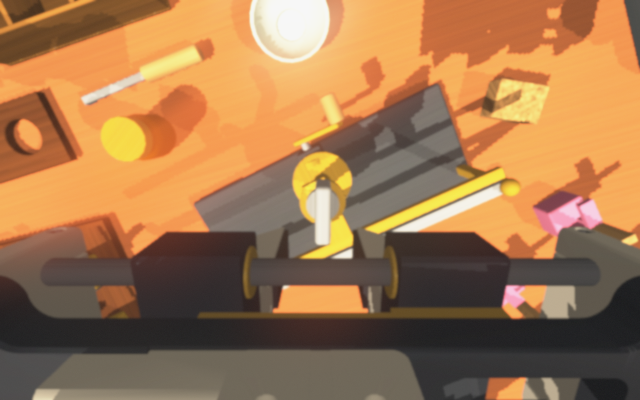

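The rail is empty and the nut bar at (322,210) is in line with the fingers. I'll grasp it and screw it down counter-clockwise.

```bash
python3 -m pendant '[{"slide":[0,-0.05,-4],"angular":[0,0,-1]},{"slide":[0,0,-2],"angular":[0,0,0]},{"slide":[0,0,-1.6],"angular":[0,0,0]},{"slide":[0,0,0],"angular":[0,0,0]},{"slide":[0,0,0],"angular":[0,0,0]}]' >/dev/null
python3 -m pendant '[{"slide":[0,0,0],"angular":[0,0,0]},{"slide":[0,0,0],"angular":[0,0,0]},{"slide":[0,0,0],"angular":[0,0,0]},{"slide":[0,0,0],"angular":[0,0,0]},{"slide":[0,0,0],"angular":[0,0,0]}]' 0.05 30
python3 -m pendant '[{"slide":[0,0,-0.06],"angular":[0,0,5]},{"slide":[0,0,-0.11],"angular":[0,0,10]},{"slide":[0,0,-0.11],"angular":[0,0,10]},{"slide":[0,0,-0.12],"angular":[0,0,10]},{"slide":[0,0,-0.11],"angular":[0,0,10]},{"slide":[0,0,-0.11],"angular":[0,0,10]},{"slide":[0,0,-0.11],"angular":[0,0,10]},{"slide":[0,0,-0.12],"angular":[0,0,10]}]'
python3 -m pendant '[{"slide":[0,0,-0.11],"angular":[0,0,10]},{"slide":[0,0,-0.11],"angular":[0,0,10]},{"slide":[0,0,-0.12],"angular":[0,0,10]},{"slide":[0,0,-0.11],"angular":[0,0,10]},{"slide":[0,0,-0.12],"angular":[0,0,10]},{"slide":[0,0,0],"angular":[0,0,0]}]'
python3 - <<'E'
from h import *
s=ctrl.state();print(s['qpos'].round(1),s['torque'],np.degrees(np.arctan2(s['tcp_rot'][1,0],s['tcp_rot'][0,0])))
E
```

```text
t: 46.3
position: [590.4, -207.9, 169.3]
tcp_rot: [[0.953, -0.302, 0.001], [-0.302, -0.953, -0.0], [0.001, 0.0, -1.0]]
force: [-0.6, -0.9, 2.4]
grip_width: 11.9
finger_force: 30.0
t: 47.3
position: [590.2, -207.4, 160.8]
tcp_rot: [[0.534, 0.846, 0.0], [0.846, -0.534, 0.001], [0.001, -0.0, -1.0]]
force: [-1.9, 1.5, 3.5]
grip_width: 11.8
finger_force: 30.0
t: 48.05
position: [589.9, -207.3, 155.1]
tcp_rot: [[-0.301, 0.953, -0.001], [0.953, 0.301, 0.001], [0.001, -0.0, -1.0]]
force: [-2.8, 0.7, 6.4]
grip_width: 12.0
finger_force: 30.0
[ 58.7  44.4 -62.7  95.4  42.3  67.3   2.7] [0.24455567 0.51121066 0.16308609] 107.54577570526568
```

```bash
python3 -m pendant '[{"slide":[0,0,-0.11],"angular":[0,0,10]},{"slide":[0,0,-0.11],"angular":[0,0,10]},{"slide":[0,0,-0.12],"angular":[0,0,10]},{"slide":[0,0,-0.11],"angular":[0,0,10]},{"slide":[0,0,0],"angular":[0,0,0]}]'
python3 - <<'E'
from h import *
s=ctrl.state();print(s['qpos'].round(1),s['torque'],np.degrees(np.arctan2(s['tcp_rot'][1,0],s['tcp_rot'][0,0])))
E
```

```text
t: 48.68
position: [589.6, -207.5, 150.6]
tcp_rot: [[-0.844, 0.537, -0.001], [0.537, 0.844, 0.001], [0.001, 0.0, -1.0]]
force: [-3.4, 1.4, 5.4]
grip_width: 11.6
finger_force: 30.0
[ 61.7  49.6 -70.   95.5  49.   71.3  38.3] [0.17594258 0.61189848 0.16276294] 147.5363465816101
```

```bash
python3 -m pendant '[{"slide":[0,0,-0.11],"angular":[0,0,10]},{"slide":[0,0,-0.11],"angular":[0,0,10]},{"slide":[0,0,-0.12],"angular":[0,0,10]},{"slide":[0,0,-0.09],"angular":[0,0,8]},{"slide":[0,0,-0.04],"angular":[0,0,3]},{"slide":[0,0,0],"angular":[0,0,2]},{"slide":[0,0,0],"angular":[0,0,0]},{"slide":[0,0,0],"angular":[0,0,0]}]'
python3 - <<'E'
from h import *
s=ctrl.state();print(s['qpos'].round(1),s['torque'],np.degrees(np.arctan2(s['tcp_rot'][1,0],s['tcp_rot'][0,0])))
E
```

```text
t: 49.68
position: [589.5, -207.8, 145.9]
tcp_rot: [[-0.984, -0.179, -0.001], [-0.179, 0.984, 0.001], [0.001, 0.001, -1.0]]
force: [-3.5, -0.1, 4.8]
grip_width: 12.1
finger_force: 30.2
[ 63.9  55.3 -76.6  95.6  55.6  75.9  77.2] [ 0.35770874  0.58259256 -0.49133937] -169.66963046642013
```

The torque reversed to −0.49 N·m at yaw 190°, so the nut is tight at its stop. I'll release, back off, and verify everything.

```bash
python3 -m pendant '[{"slide":[0,0,0],"angular":[0,0,1]},{"slide":[0,0,0],"angular":[0,0,0]},{"slide":[0,0,0],"angular":[0,0,0]}]'
python3 -m pendant '[{"slide":[0,0,0],"angular":[0,0,0]},{"slide":[0,0,0],"angular":[0,0,0]},{"slide":[0,0,0],"angular":[0,0,0]},{"slide":[0,0,2],"angular":[0,0,0]},{"slide":[0,0,4],"angular":[0,0,0]},{"slide":[0,0,5],"angular":[0,0,0]},{"slide":[-3,-3,3],"angular":[0,0,-5]},{"slide":[-4,-4,3],"angular":[0,0,-5]}]' 0.45 20
python3 -m pendant '[{"slide":[-4,-4,0],"angular":[0,0,-10]},{"slide":[-4,-4,0],"angular":[0,0,-10]},{"slide":[-4,-4,0],"angular":[0,0,-10]},{"slide":[-4,-4,0],"angular":[0,0,-10]},{"slide":[0,0,0],"angular":[0,0,0]},{"slide":[0,0,0],"angular":[0,0,0]},{"slide":[0,0,0],"angular":[0,0,0]}]'
python3 - <<'E'
from h import *
f=snap('top','top4');g=snap('scene','scene4')
W=cloud(f);z=W[...,2];m=np.zeros(z.shape,bool);m[185:235,365:410]=1
G=m&(z>160)&(z<185);P=W[G][:,:2].astype(np.float32);print('nut',G.sum(),z[G].mean(),cv2.minAreaRect(P))
tray('top4')
A=cv2.resize(f['pixels'][120:290,200:500],(780,440),interpolation=2)
cv2.imwrite('pics/c4.png',A)
cv2.imwrite('pics/s4.png',cv2.resize(g['pixels'][120:330,90:520],(780,380),interpolation=2))
E
```

```text
t: 50.05
position: [589.5, -207.8, 145.8]
tcp_rot: [[-0.981, -0.196, -0.002], [-0.196, 0.981, 0.001], [0.001, 0.001, -1.0]]
force: [-3.1, 1.9, 4.3]
grip_width: 11.8
finger_force: 30.6
t: 51.05
position: [521.5, -275.7, 317.7]
tcp_rot: [[-1.0, -0.026, 0.002], [-0.026, 1.0, -0.0], [-0.002, -0.0, -1.0]]
force: [0.4, -1.4, -0.4]
grip_width: 41.3
finger_force: 0.0
t: 51.92
position: [362.6, -435.3, 315.6]
tcp_rot: [[-0.784, 0.62, 0.001], [0.62, 0.784, -0.0], [-0.001, 0.0, -1.0]]
force: [0.4, 0.1, -0.4]
grip_width: 40.9
finger_force: 0.0
nut 56 170.98866478290296 ((588.76318359375, -206.65606689453125), (42.73440933227539, 12.297286987304688), 8.052242279052734)
[ 229  189   68   79 3450] 1033
((499.65521240234375, 214.18692016601562), (268.8787841796875, 228.65736389160156), 0.36061155796051025) [[364.0, 328.0], [366.0, 99.0], [635.0, 101.0], [633.0, 329.0]]
```

View pics/c4.png

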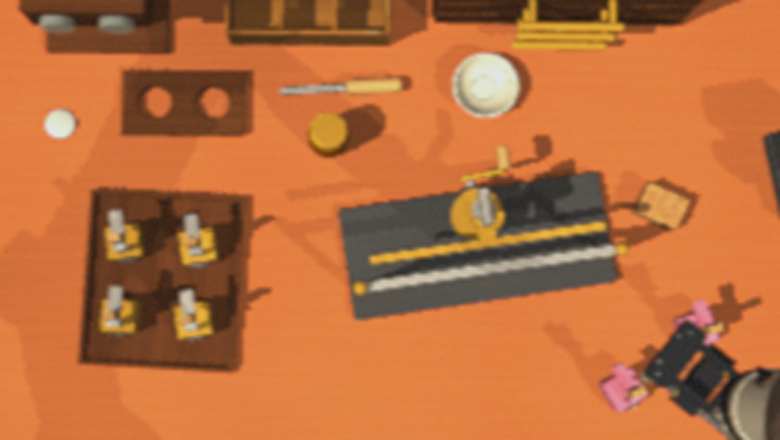

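View pics/s4.png

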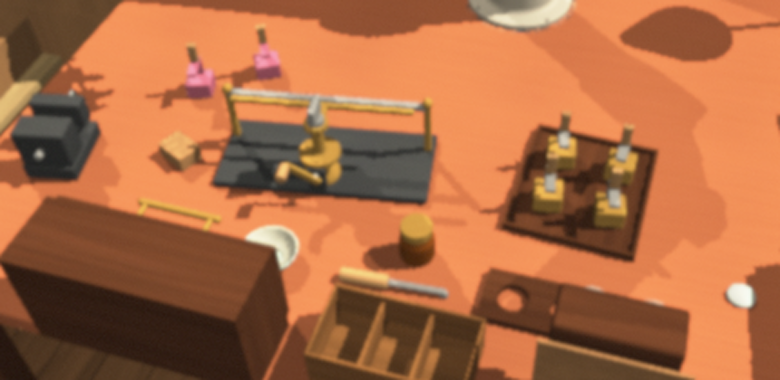

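Four holders stand upright inside the rim, at (120,240), (195,245), (118,315) and (190,320) in the top crop. The rail is empty, the nut is down (top 171 mm, yaw about 9°) and the bystanders are unmoved.

```bash
python3 -c "
from plant import ctrl
print(ctrl.close_job())"
```

```text
the job is handed in; nothing more can be done
None
```

The job is handed in: I turned the nut clockwise to its upper stop, stood all four holders upright inside the tray's rim, and screwed the nut back down to its stop; nothing else on the table appeared to have moved.

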